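# Clamp the spice row for rolling

### The arm

A 6-joint arm with a two-finger parallel gripper is mounted at the origin on the work surface. World frame = base frame: x ahead of the robot, y to its left, z up, the work surface at z = 0. Lengths are in m, angles in rad, forces in N, time in s.
With the tool pointing down it reaches from about 0.275 to 0.875 m from the base axis. Payload 12.5 kg.
Tool frame: the origin (TCP) lies on the centre line of the jaws, within the pads' length; the fingertips stand r.finger_overhang ahead of it and the grasp point (between the pads) lies 3 mm ahead of it (r.finger_overhang is the distance from the TCP to the fingertips, in m); z points along the fingers, y is the direction in which the jaws open and shut (so a half turn about z gives the same grasp; the last joint's range is limited). The gripper opens to 85 mm and grips with 20 to 120 N. Pads are 22 mm wide; open, the fingers measure 114 mm over their backs; the gripper's body (76 mm by 85 mm) begins 54 mm behind the grasp point. The pads swing forward as they close: fully open they stand 13 mm farther back than shut.
Start: joints at [-1.222, 0.351, 1.652, -0, 1.139, -0.085], TCP at [0.231, -0.499, 0.217] pointing down, gripper open.
Joint ranges: [-2.75, 2.75], [-0.79, 2.1], [0.01, 2.65], [-1.57, 4.71], [0.07, 3.14], [-2.87, 2.87]. Speed limits (rad/s): [2.22, 2.22, 2.79, 3.14, 3.14, 3.14].

### API

Orientations are given as a unit quaternion [x, y, z, w].
In Python, from cell import r, optics gives the robot as it stands. The module is installed in compiled form; this text tells all that it offers. Calls block until the motion is done:
- r.move_to(position, orientation): joint-space move of the TCP to a pose.
- r.move_linear(position, rot=None, vel=0.15): straight line of the TCP; rot=None keeps the orientation; vel is the mean speed in m/s.
- r.set_joints(angles): joint-space move.
- r.set_gripper(opening, squeeze=None): opening from 0.0 (shut) to 1.0 (fully open); squeeze is the grip in N (None keeps the last); returns when the fingers have stopped.
- r.sleep(seconds).
- r.inverse_kinematics(position, orientation): joint angles nearest the present ones, or None.
- optics.get_image(name): name is "scene" or "top" or "wrist"; returns a dict with "pixels" (420x560x3 uint8, red, green, blue), "depth" (420x560 float32, m along the optical axis (not along the pixel's ray), 0 where there is no reading), "fx", "fy", "cx", "cy" (pixels), "camera_from_world" (4x4, takes a point from world to camera coordinates); the wrist camera has in their place "mount" (4x4, takes a point from camera to tool coordinates, whose origin is the TCP and whose axes are the flange's). Camera axes: x right, y down, z forward; pixel columns grow to the right and rows downward; lengths in m; the calibration is good to about 2 mm. The wrist camera is an equidistant fisheye: a pixel r from the principal point sees the ray r / f radians off the axis. A picture is of the moment at which its call begins: read the wrist's pose just before it.
A pose or a line that the arm cannot do raises r.PlanningError and nothing moves.
- r.hand_in(): hands the job in, once; it reports no verdict.
Readings, each from a call of its own:
- r.current_t(): time.
- r.current_q(): joint angles.
- r.current_qvel(): joint speeds.
- r.current_effort(): joint torques, N m.
- r.current_tool_pos(): TCP position.
- r.current_ee_rot(): TCP orientation.
- r.current_contact_force(): force on the tool from outside, world axes, zero at the start.
- r.current_torque(): the same for the moment, N m.
- r.current_opening(): opening from 0.0 (shut) to 1.0 (fully open).
Only numpy, scipy, OpenCV 4.12 (cv2) and the standard library are available. Lean on these libraries where they do the work, as an engineer would, in place of code of your own. Each camera call takes 0.05 s, during which the arm holds its last target. There are 200 camera calls.

### The job

The counter is about to be rolled, so secure the spices: free the clamp knob of the rack's sliding fence, then stand all the spice tins and jars that are out on the counter upright in one row in the rack's channel. Slide the fence up until you feel the whole row stop against the end wall and the spring face is pressed part-way in (about half, not bottomed out), and turn the knob to lock the fence there so the row stays squeezed. Leave the mortar, bowl and canister where they are.

Things in the scene. Friction and masses are not known exactly. Their poses are not given: they have to be found in the camera images.
- rack: bamboo spice rack fixed to the counter; base 170 (x) x 470 (y) x 12 mm; origin under the base's centre, y along the row, z up. Channel: floor 12 mm above the counter, centre line at x = +30 mm, 68 mm wide between curbs (8 mm thick, top 42 mm up), from the end wall (inner face y = -220 mm, top 80 mm up) to the fence's spring face at its +y end. Items stand one behind the other along y
- end_wall: upright bamboo wall that closes the channel at its -y end; the row is pressed against it; its frame coincides with the rack's
- fence (a joint): travel of the fence carriage along the rail in m: 0 = fully open (spring face 330 mm from the end wall), growing toward the end wall, at most 0.20 (130 mm left). Slides with about 1.5 N of friction when the knob is free; cannot be pushed by 25 N when it is locked
- pad (a joint): how far the fence's spring-loaded face is pushed in, in m: 0 = relaxed, 0.012 = bottomed out; about 2 N per mm
- knob (a joint): clamp knob of the fence, in rad: 0 = free (stop), 1.4 = locked (stop); it locks clockwise seen from above and stays where it is left; resists with up to 0.2 N m. The fence slides freely below about 0.3; holds fully above 1.1
- knob_grip (a point): grip point on the knob's axis, 84 mm above the counter, half-way up an upright black bar 66 mm long (this point's x), 14 mm thick (y), 30 mm tall; the carriage's top is 30 mm below. Rides on the fence at rack x = -50 mm, rack y = 170 mm - fence travel. At knob value 0 its x axis is turned +0.7 rad (counter-clockwise) from the rack's x, at 1.4 it is turned -0.7 rad
- pad_face (a point): where the centre of the fence's spring face is while the spring is relaxed (moves with the fence; the spring yields behind it); the face is 58 mm wide and spans 16 to 62 mm above the counter; axes as the rack's
- tin0_mid (a point): square stainless spice tin standing upright, 54 x 54 x 66 mm (the top 6 mm is a 38 mm round lid knob), 0.10 to 0.20 kg; this point is its centre, 33 mm above its base; x, y along its sides, z up. May be absent (None)
- tin1_mid (a point): square stainless spice tin standing upright, 54 x 54 x 66 mm (the top 6 mm is a 38 mm round lid knob), 0.10 to 0.20 kg; this point is its centre, 33 mm above its base; x, y along its sides, z up. May be absent (None)
- tin2_mid (a point): square stainless spice tin standing upright, 54 x 54 x 66 mm (the top 6 mm is a 38 mm round lid knob), 0.10 to 0.20 kg; this point is its centre, 33 mm above its base; x, y along its sides, z up. May be absent (None)
- jar0_mid (a point): round white ceramic spice jar with a wooden lid, standing upright, 56 mm diameter, 66 mm tall (lid: top 8 mm, 52 mm diameter), 0.11 to 0.22 kg; this point is its centre, 33 mm above its base; z up. May be absent (None)
- jar1_mid (a point): round white ceramic spice jar with a wooden lid, standing upright, 56 mm diameter, 66 mm tall (lid: top 8 mm, 52 mm diameter), 0.11 to 0.22 kg; this point is its centre, 33 mm above its base; z up. May be absent (None)
- mortar: bystander: ceramic mortar, 120 mm across, origin under its centre
- bowl: bystander: glass bowl, 170 mm across, 75 mm tall, origin under its centre
- canister: bystander: tall round stainless canister with press-button latch, 114 mm across, 152 mm tall, origin under its centre
Not all that is in view belongs to the job. What is shaped like the part that bears tin1_mid but purple is not meant. What is shaped like the part that bears tin2_mid but red is not meant.

How it is judged:
On the way, in this order (a step that is already met when the one before it is completed fails the run):
1. the clamp knob is turned free (below 0.3 rad) (value of joint knob below 0.3 rad), for 0.1 s.
2. all the tins and jars present stand upright in the channel (x of tin0_mid in the frame of rack between 0.012 and 0.048 m and y of tin0_mid in the frame of rack between -0.22 and 0.11 m and z of tin0_mid in the frame of rack between 0.035 and 0.055 m and angle between each of tin0_mid, tin1_mid, tin2_mid, jar0_mid, jar1_mid's own z axis and vertical below 0.12 rad and x of tin1_mid in the frame of rack between 0.012 and 0.048 m and y of tin1_mid in the frame of rack between -0.22 and 0.11 m and z of tin1_mid in the frame of rack between 0.035 and 0.055 m and x of tin2_mid in the frame of rack between 0.012 and 0.048 m and y of tin2_mid in the frame of rack between -0.22 and 0.11 m and z of tin2_mid in the frame of rack between 0.035 and 0.055 m and x of jar0_mid in the frame of rack between 0.012 and 0.048 m and y of jar0_mid in the frame of rack between -0.22 and 0.11 m and z of jar0_mid in the frame of rack between 0.035 and 0.055 m and x of jar1_mid in the frame of rack between 0.012 and 0.048 m and y of jar1_mid in the frame of rack between -0.22 and 0.11 m and z of jar1_mid in the frame of rack between 0.035 and 0.055 m), for 0.2 s.
3. the row is squeezed between spring face and end wall and the knob is locked (contact force between end_wall and anything else above 1 N and value of joint pad between 0.0025 and 0.0105 m and value of joint knob above 1.1 rad), for 0.2 s.
At the end, for the whole second after the job is handed in: every tin and jar present stands upright (0.12 rad) on the channel floor, within 18 mm of its centre line, between end wall and fence; the row presses the end wall with over 1 N; the spring face is pushed in 2.5 to 10.5 mm; the knob is past 1.1 rad (locked) (all of step 2 and all of step 3); the robot touches nothing.
It fails at once if the mortar is pushed more than 6 cm or tipped over (distance of mortar from where it was at the start of the episode above 0.06 m or angle between mortar's own z axis and vertical above 0.5 rad).
It fails at once if the bowl is pushed more than 6 cm or tipped over (distance of bowl from where it was at the start of the episode above 0.06 m or angle between bowl's own z axis and vertical above 0.5 rad).
It fails at once if the canister is pushed more than 6 cm or tipped over (distance of canister from where it was at the start of the episode above 0.06 m or angle between canister's own z axis and vertical above 0.5 rad).
Of tin0, tin1, tin2, jar0, jar1 only 3 to 5 are there at a start; the rules pass over those that are not, and their reading is None.
At some moment in a run one of tin0, tin1, tin2, jar0, jar1 may be knocked a few centimetres aside while the robot is not near it.
It also fails if it takes over 208 s, if anything falls off the work surface, if the arm or the gripper's body presses on something with over 40 N, if the wrist force passes 120 N, or if a joint passes its speed limit or range.

## Working session

There is one attempt and no reset: what is moved stays moved. The work goes in short steps, each a Python script; the robot and the scene stay as the last script left them, time stands still between calls to the robot, and variables do not carry over. Pictures are saved under pics/ and viewed, about 12 in all and at most 16, crops included, and the job is handed in when it is done.

```bash
mkdir -p pics; cat > h.py <<'E'
from cell import r, optics
import numpy as np, cv2
from scipy.spatial.transform import Rotation as R
def snap(name,fn):
    d=optics.get_image(name); cv2.imwrite('pics/'+fn+'.png',d['pixels'][:,:,::-1]); np.savez('pics/'+fn+'.npz',**d); return d
def cloud(d):
    z=d['depth']; v,u=np.mgrid[:z.shape[0],:z.shape[1]]
    P=np.stack([(u-d['cx'])/d['fx']*z,(v-d['cy'])/d['fy']*z,z],-1)
    T=np.linalg.inv(d['camera_from_world']); return P@T[:3,:3].T+T[:3,3]
E
python3 - <<'E'
from h import *
a=snap('scene','s0');b=snap('top','t0')
for d in(a,b): print(d['fx'],d['cx'],np.linalg.inv(d['camera_from_world']).round(3).tolist())
print(r.finger_overhang,r.current_t(),r.current_tool_pos(),r.current_ee_rot(),r.current_contact_force(),r.current_opening())
for n in('s0','t0'):
    i=cv2.imread(f'pics/{n}.png'); cv2.imwrite(f'pics/{n}b.png',cv2.resize(i,(800,600),interpolation=cv2.INTER_CUBIC))
E
```

```text
504.78761220969966 272.35534871491365 [[0.232, 0.752, -0.617, 1.436], [0.973, -0.174, 0.153, -0.209], [0.008, -0.636, -0.772, 1.24], [0.0, 0.0, 0.0, 1.0]]
473.7130134619811 285.99255206423044 [[-0.051, -0.976, 0.21, 0.189], [-0.999, 0.05, -0.011, 0.018], [0.0, -0.21, -0.978, 1.58], [0.0, 0.0, 0.0, 1.0]]
0.022 0.1 [ 0.2311001  -0.49878286  0.21623271] [ 9.76575018e-01  2.15176666e-01 -5.03832288e-05 -4.82965750e-04] [ 0.45047695  0.29715102 -1.00263742] 0.9988352298936735
```

View pics/t0b.png

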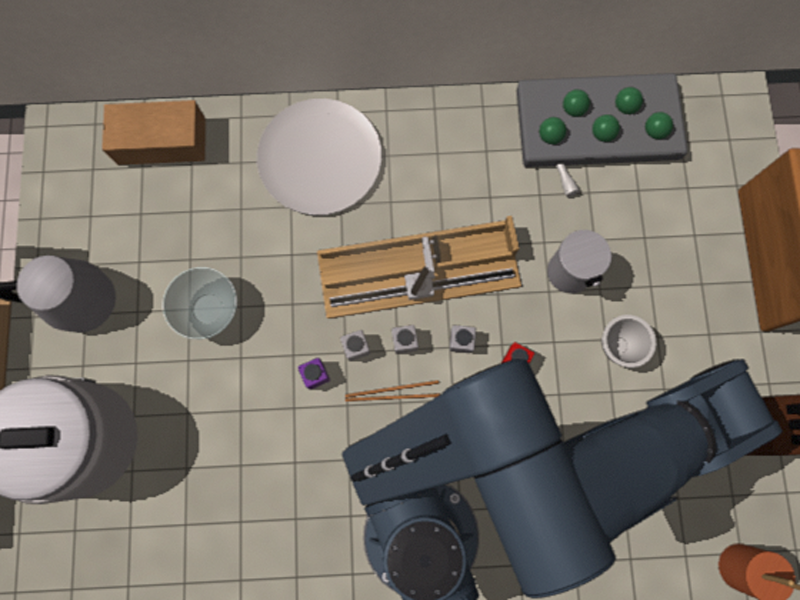

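View pics/s0b.png

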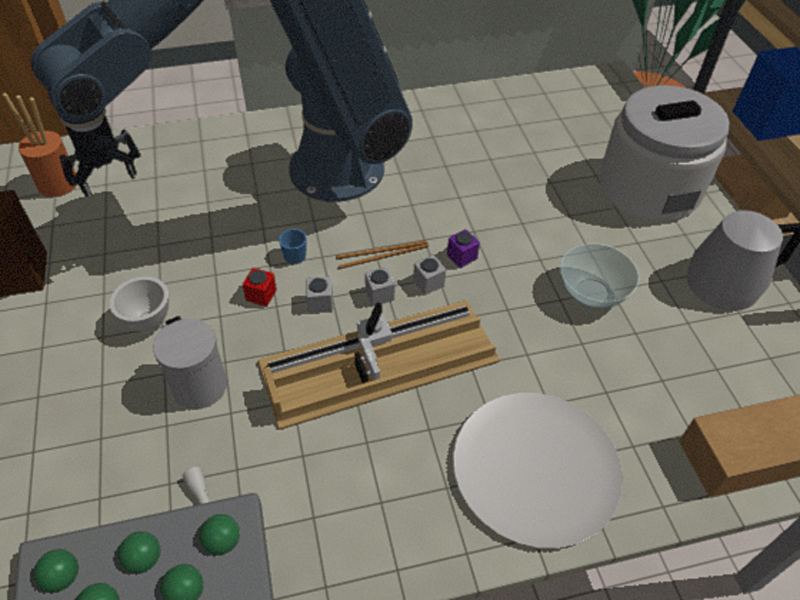

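Top view: three steel tins at (356,344), (405,338), (463,337), with no jars visible. The purple (313,373) and red (518,355) decoys are there too. The rack's end wall is at the right (513,237) and the knob is at (422,278). Now I'll measure these.

```bash
cat > m.py <<'E'
from h import *
for n in('t0','s0'):
    d=dict(np.load(f'pics/{n}.npz')); W=cloud(d); px=d['pixels'].astype(int)
    X,Y,Z=W[...,0],W[...,1],W[...,2]; ok=d['depth']>0
    m=ok&(X>.3)&(X<.75)&(Y>-.3)&(Y<.35)&(Z>.045)&(Z<.12)
    nn,l,st,c=cv2.connectedComponentsWithStats(m.astype(np.uint8))
    print(n,'table z',np.median(Z[ok&(X>.3)&(X<.75)&(Y>-.3)&(Y<.35)]).round(4))
    for i in range(1,nn):
        if st[i,4]<40: continue
        k=l==i; zt=np.percentile(Z[k],95); t=k&(Z>zt-.012)
        q=np.c_[X[t],Y[t]].astype(np.float32); (cx,cy),s,a=cv2.minAreaRect(q)
        print(st[i,:5],'top',zt.round(3),'rect',round(cx,4),round(cy,4),np.round(s,3),round(a,1),'col',px[t].mean(0).round())
E
python3 m.py
python3 - <<'E'
import cv2
a=cv2.imread('pics/t0.png')[140:280,190:390]; cv2.imwrite('pics/t0c.png',cv2.resize(a,None,fx=4,fy=4,interpolation=cv2.INTER_CUBIC))
E
```

```text
t0 table z 0.0027
[352 151  11  27 153] top 0.083 rect 0.6717 -0.2456 [0.085 0.014] 5.5 col [154. 120.  80.]
[283 164  25  45 517] top 0.098 rect 0.5663 -0.0235 [0.014 0.067] 58.6 col [71. 64. 58.]
[274 227  18  19 276] top 0.07 rect 0.4422 0.0164 [0.054 0.052] 4.5 col [112. 107. 108.]
[315 227  18  18 276] top 0.07 rect 0.4352 -0.1158 [0.053 0.052] 81.8 col [106. 103. 105.]
[238 231  20  20 276] top 0.069 rect 0.4328 0.1306 [0.053 0.053] 16.1 col [114. 110. 109.]
[352 239  22  15 180] top 0.068 rect 0.3873 -0.2401 [0.052 0.047] 57.8 col [113.  45.  45.]
[208 250  21  22 289] top 0.07 rect 0.3728 0.2277 [0.053 0.052] 20.3 col [ 89.  67. 101.]
s0 table z 0.0018
[314 160  22  18 241] top 0.067 rect 0.3765 0.2256 [0.055 0.055] 21.3 col [72. 48. 88.]
[198 169  17   8  58] top 0.061 rect 0.3108 -0.1494 [0.052 0.019] 89.3 col [48. 73. 95.]
[290 179  22  19 267] top 0.067 rect 0.4356 0.1289 [0.054 0.056] 17.4 col [96. 95. 96.]
[170 187  23  19 282] top 0.067 rect 0.3878 -0.241 [0.055 0.056] 55.5 col [104.  39.  38.]
[255 187  22  19 275] top 0.066 rect 0.4444 0.0145 [0.058 0.053] 3.3 col [98. 98. 99.]
[214 194  18  17 275] top 0.068 rect 0.4383 -0.1189 [0.052 0.059] 80.8 col [98. 99. 99.]
[248 212  27  55 662] top 0.098 rect 0.5678 -0.0256 [0.015 0.067] 57.7 col [24. 23. 23.]
[184 257  13  32 167] top 0.082 rect 0.6742 -0.2481 [0.086 0.013] 6.5 col [143. 118.  78.]
```

View pics/t0c.png

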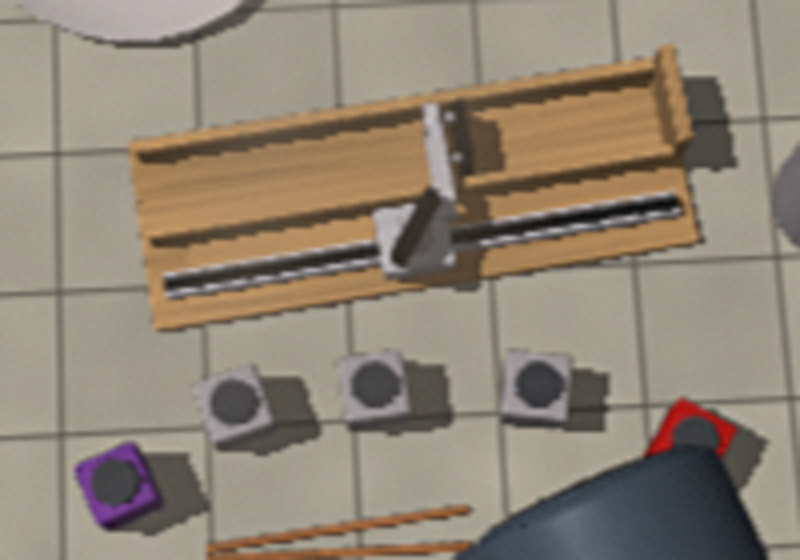

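```bash
cat > f.py <<'E'
from h import *
for n in('t0','s0'):
    d=dict(np.load(f'pics/{n}.npz')); W=cloud(d); px=d['pixels'].astype(int)
    P=W[d['depth']>0]; C=px[d['depth']>0]; wood=(C[:,0]-C[:,2]>30)
    psi=.11; O=np.array([.618,-.024])
    for it in range(4):
        c,s=np.cos(psi),np.sin(psi); L=(P[:,:2]-O)@np.array([[c,-s],[s,c]])
        res=[]
        for xc in(-8+0,68):
            k=wood&(abs(L[:,0]-xc/1e3)<.012)&(abs(L[:,1])<.2)&(P[:,2]>.036)&(P[:,2]<.056)
            f=np.polyfit(L[k,1],L[k,0],1); res.append((k.sum(),f[0],f[1]))
        psi-=np.mean([q[1] for q in res]); dx=np.mean([res[0][2]+.008,res[1][2]-.068])
        b=wood&(P[:,2]<.03)&(P[:,2]>.005)&(abs(L[:,0])<.07)
        w=wood&(P[:,2]>.065)&(abs(L[:,0]-.03)<.06)&(L[:,1]<-.19)&(L[:,1]>-.26)
        dy=np.median(L[w,1])+.2275
        O=O+np.array([c*dx-s*dy,s*dx+c*dy])
    print(n,psi,O,res,'wall y',np.percentile(L[w,1],[2,50,98]),'base y',np.percentile(L[b&(abs(L[:,1])<.26),1],[.5,99.5]))
E
python3 f.py
python3 - <<'E'
from h import *
q=lambda y:(R.from_euler('z',y)*R.from_euler('x',np.pi)).as_quat()
np.set_printoptions(precision=3,suppress=True)
for k in(0,np.pi,-np.pi):
  for lab,p,y in[('knobL',(.567,-.0245,.16),.11-.7),('knobF',(.567,-.0245,.087),.11+.7),('knobF0',(.55,.13,.087),.11+.7),('place',(.66,-.21,.07),.11+np.pi/2),('place',(.64,0,.07),.11+np.pi/2)]:
    print(lab,k,r.inverse_kinematics(p,q(y+k)))
E
```

```text
t0 0.11587182585786122 [ 0.6159824  -0.02203511] [(np.int64(302), np.float64(0.0004212921536257904), np.float64(-0.007979560407510631)), (np.int64(308), np.float64(-0.0004212921220770347), np.float64(0.06797956040833382))] wall y [-0.23553652 -0.2275     -0.22171278] base y [-0.2335033   0.23063471]
s0 0.11319410358881672 [ 0.61833802 -0.02554522] [(np.int64(388), np.float64(0.0006731756631119997), np.float64(-0.007861701569093585)), (np.int64(452), np.float64(-0.000673175822895657), np.float64(0.06786170156447244))] wall y [-0.23380043 -0.2275     -0.22126904] base y [-0.23431684  0.23079142]
knobL 0 [-0.125  0.446  1.662 -0.     1.034  2.036]
knobF 0 [-0.125  0.545  1.712 -0.     0.885  0.636]
knobF0 0 [ 0.15   0.542  1.718 -0.     0.882  0.911]
place 0 [-0.375  0.764  1.349  0.     1.028 -0.485]
place 0 [-0.073  0.68   1.513 -0.     0.949 -0.183]
knobL 3.141592653589793 [-0.125  0.446  1.662  0.     1.034 -1.106]
knobF 3.141592653589793 [-0.125  0.545  1.712  0.     0.885 -2.506]
knobF0 3.141592653589793 [ 0.15   0.542  1.718  0.     0.882 -2.231]
place 3.141592653589793 [-0.375  0.764  1.349 -0.     1.028  2.656]
place 3.141592653589793 None
knobL -3.141592653589793 [-0.125  0.446  1.662  0.     1.034 -1.106]
knobF -3.141592653589793 [-0.125  0.545  1.712  0.     0.885 -2.506]
knobF0 -3.141592653589793 [ 0.15   0.542  1.718  0.     0.882 -2.231]
place -3.141592653589793 [-0.375  0.764  1.349 -0.     1.028  2.656]
place -3.141592653589793 None
```

```bash
cat >> h.py <<'E'
np.set_printoptions(precision=4,suppress=True)
PSI=.1145; O=np.array([.617,-.024])
q=lambda y:(R.from_euler('z',y)*R.from_euler('x',np.pi)).as_quat()
def rk(x,y,z): c,s=np.cos(PSI),np.sin(PSI); return np.array([O[0]+c*x-s*y,O[1]+s*x+c*y,z])
def inrk(p): c,s=np.cos(PSI),np.sin(PSI); d=np.asarray(p)[:2]-O; return np.array([c*d[0]+s*d[1],-s*d[0]+c*d[1]])
yd=np.array([-np.sin(PSI),np.cos(PSI),0])
def rep(l=''): print(l,'t%.1f'%r.current_t(),'rk',inrk(r.current_tool_pos()),'z%.4f'%r.current_tool_pos()[2],'F',r.current_contact_force(),'Fy %.2f'%(r.current_contact_force()@yd),'Tz %.3f'%r.current_torque()[2],'op %.3f'%r.current_opening())
E
cat > a.py <<'E'
from h import *
p=np.array([.567,-.0243,.25]); a=PSI-.68
r.move_to(p,q(a)); r.set_gripper(.6,40); p[2]=.087; r.move_linear(p,vel=.12); rep('down')
r.set_gripper(0.0,40); rep('grip')
for i in range(1,6): r.move_to(p,q(a+1.32*i/5)); rep(i)
w=r.current_tool_pos(); 
for i in range(1,4): r.move_linear(w+yd*.05*i,vel=.08); rep('pull')
r.set_gripper(.6); rep('rel'); w=r.current_tool_pos(); w[2]=.2; r.move_linear(w,vel=.2)
r.move_to([.35,.05,.35],q(PSI+np.pi/2)); snap('top','t1'); snap('scene','s1'); rep()
E
python3 a.py; sed -i "s/('t0','s0')/('t1','s1')/" m.py; python3 m.py
python3 - <<'E'
import cv2
a=cv2.imread('pics/s1.png')[120:310,150:400]; cv2.imwrite('pics/s1c.png',cv2.resize(a,None,fx=3,fy=3,interpolation=cv2.INTER_CUBIC))
E
```

```text
down t4.1 rk [-0.0493  0.0053] z0.0877 F [-0.5981  0.0649 -0.4323] Fy 0.13 Tz -0.014 op 0.602
grip t4.7 rk [-0.0497  0.0054] z0.0870 F [-1.0436 -0.4369 -0.541 ] Fy -0.31 Tz -0.007 op -0.000
1 t5.0 rk [-0.0497  0.0054] z0.0870 F [-0.0028 -0.4739 -0.0099] Fy -0.47 Tz -0.014 op -0.001
2 t5.4 rk [-0.0497  0.0054] z0.0870 F [-1.5777 -1.2269  0.42  ] Fy -1.04 Tz 0.004 op -0.003
3 t5.7 rk [-0.0497  0.0054] z0.0870 F [-0.0239 -0.1444  0.1936] Fy -0.14 Tz 0.038 op -0.002
4 t6.1 rk [-0.0497  0.0054] z0.0870 F [ 0.0123 -0.6264  0.2276] Fy -0.62 Tz 0.040 op -0.003
5 t6.5 rk [-0.0497  0.0054] z0.0870 F [-0.4004  0.1013 -0.4337] Fy 0.15 Tz -0.032 op -0.001
pull t7.2 rk [-0.0497  0.0554] z0.0870 F [ 0.3579 -0.5299  0.146 ] Fy -0.57 Tz -0.029 op -0.006
pull t8.0 rk [-0.0497  0.1054] z0.0870 F [ 0.0097 -0.1805 -0.4632] Fy -0.18 Tz -0.003 op -0.000
pull t8.8 rk [-0.0497  0.1554] z0.0870 F [0.284  0.5275 0.1174] Fy 0.49 Tz -0.013 op -0.000
rel t9.3 rk [-0.0497  0.1553] z0.0870 F [-0.3174  0.7507  1.1843] Fy 0.78 Tz 0.049 op 0.597
 t11.2 rk [-0.2564  0.1041] z0.3491 F [ 0.4027  0.6448 -0.1663] Fy 0.59 T
[... 517 characters left out ...]
19 245] top 0.066 rect 0.3767 0.2267 [0.057 0.055] 21.0 col [73. 49. 89.]
[197 169  18   8  53] top 0.061 rect 0.3117 -0.1509 [0.054 0.021] 88.2 col [45. 69. 90.]
[290 179  22  19 268] top 0.068 rect 0.4363 0.1278 [0.056 0.055] 13.6 col [95. 95. 96.]
[170 187  22  19 276] top 0.067 rect 0.3872 -0.2409 [0.054 0.056] 57.3 col [100.  38.  37.]
[255 187  22  19 273] top 0.067 rect 0.4445 0.0137 [0.056 0.054] 3.0 col [98. 98. 99.]
[214 194  18  17 279] top 0.067 rect 0.4382 -0.1191 [0.053 0.058] 80.4 col [100. 100. 100.]
[248 212  27  54 660] top 0.097 rect 0.5668 -0.0251 [0.015 0.071] 59.0 col [23. 23. 23.]
[184 257  13  32 169] top 0.082 rect 0.6744 -0.248 [0.084 0.013] 6.7 col [143. 118.  78.]
```

View pics/s1c.png

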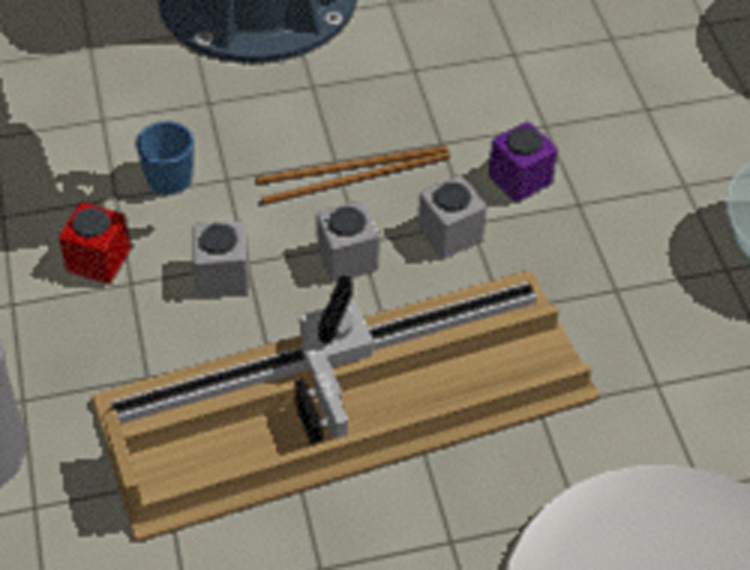

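The gripper shut fully on nothing and the knob hasn't moved. I'll look from directly above it.

```bash
python3 - <<'E'
from h import *
r.move_to([.567,-.0243,.16],q(PSI-.68)); rep()
w=snap('wrist','w2'); s=snap('scene','s2'); print(w['fx'],w['cx'],w['cy'],w['mount'])
a=s['pixels'][60:340,100:450,::-1]
cv2.imwrite('pics/w2s.png',np.hstack([cv2.resize(w['pixels'][:,:,::-1],(440,330)),cv2.resize(a,(360,330))]))
E
```

```text
t13.0 rk [-0.0496  0.0055] z0.1602 F [ 0.2925 -0.507  -0.5929] Fy -0.54 Tz 0.025 op 0.603
325.19226210127806 283.5058860009672 209.18616507385292 [[-0.     -0.9617 -0.2741  0.0681]
 [ 1.     -0.0001  0.0001 -0.0005]
 [-0.0001 -0.2741  0.9617 -0.1576]
 [ 0.      0.      0.      1.    ]]
```

View pics/w2s.png

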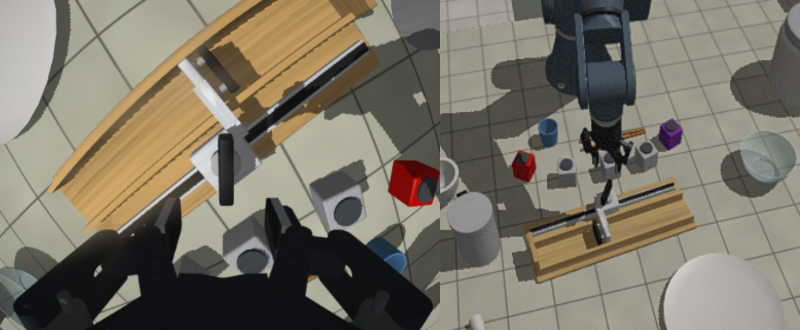

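```bash
python3 - <<'E'
from h import *
for n in('s2',):
    d=dict(np.load(f'pics/{n}.npz')); W=cloud(d); C=d['pixels'].astype(int)
    k=(d['depth']>0)&(abs(W[...,0]-.55)<.12)&(abs(W[...,1]+.02)<.12)&(W[...,2]>.105)&(C.max(-1)<90)
    P=W[k]; print(k.sum(), P[:,2].min())
    for z in np.arange(.105,.26,.015):
        q_=P[(P[:,2]>=z)&(P[:,2]<z+.015)]
        if len(q_)>3: print(z.round(3),len(q_),q_.min(0),q_.max(0))
# wrist depth
d=dict(np.load('pics/w2.npz'))
for (u,v) in[(286,216),(286,200),(286,240),(230,255),(347,262),(320,330)]: print(u,v,d['depth'][v,u],d['pixels'][v,u])
print(r.current_q())
E
```

```text
5272 0.17799900474439578
0.18 40 [ 0.5478 -0.0599  0.1801] [0.5993 0.0065 0.1947]
0.195 52 [ 0.5442 -0.0596  0.1951] [0.5963 0.0107 0.2099]
0.21 39 [ 0.5509 -0.066   0.21  ] [0.6044 0.012  0.2248]
0.225 134 [ 0.5352 -0.0806  0.2251] [0.6114 0.0186 0.2396]
0.24 115 [ 0.532  -0.0828  0.2402] [0.6125 0.0208 0.2549]
0.255 125 [ 0.5403 -0.085   0.255 ] [0.6172 0.0249 0.2698]
286 216 0.22955072 [47 46 46]
286 200 0.22585931 [43 43 42]
286 240 0.23479995 [37 37 37]
230 255 0.3301954 [186 151 102]
347 262 0.13504422 [25 27 27]
320 330 0.29520154 [63 68 72]
[-0.1247  0.4453  1.6616  0.      1.0342  2.011 ]
```

```bash
python3 - <<'E'
from h import *
d=dict(np.load('pics/s2.npz')); W=cloud(d); C=d['pixels'].astype(int)
k=(d['depth']>0)&(abs(W[...,0]-.56)<.08)&(abs(W[...,1]+.02)<.1)&(W[...,2]>.105)
P=W[k]
for z in np.arange(.105,.24,.015):
    q_=P[(P[:,2]>=z)&(P[:,2]<z+.015)]; print(z.round(3),len(q_),*( (q_.min(0),q_.max(0)) if len(q_) else ()))
d=dict(np.load('pics/w2.npz')); z=d['depth']; v,u=np.mgrid[:420,:560]
a=(u-d['cx'])/d['fx'];b=(v-d['cy'])/d['fy'];t=np.hypot(a,b)+1e-9;f=np.tan(t)/t
T=np.stack([a*f*z,b*f*z,z],-1)@d['mount'][:3,:3].T+d['mount'][:3,3]
k=(z>0)&(z<.2)&(T[...,2]>-.1)&(abs(T[...,1])<.06); Q=T[k]
for s in(-1,1):
  h=Q[Q[:,1]*s>0]; i=np.argsort(-h[:,2])[:8]; print(h[i][:4])
cv2.imwrite('pics/s2g.png',cv2.resize(d['pixels'][220:420,130:430,::-1],None,fx=2.6,fy=2.6,interpolation=cv2.INTER_CUBIC))
E
```

```text
0.105 0
0.12 0
0.135 0
0.15 0
0.165 3 [ 0.5486 -0.0504  0.1765] [ 0.5627 -0.0418  0.1789]
0.18 41 [ 0.5478 -0.0599  0.1801] [0.5993 0.0108 0.1947]
0.195 55 [ 0.5442 -0.0596  0.1951] [0.5963 0.0107 0.2099]
0.21 42 [ 0.5466 -0.0761  0.21  ] [0.6044 0.012  0.2248]
0.225 138 [ 0.5329 -0.0806  0.2251] [0.6114 0.0186 0.2396]
0.24 120 [ 0.532  -0.0832  0.2402] [0.6125 0.0286 0.2549]
[[-0.0014 -0.0263 -0.0175]
 [-0.0052 -0.0265 -0.0185]
 [ 0.0049 -0.0263 -0.0185]
 [-0.0025 -0.0263 -0.0185]]
[[-0.0032  0.0253 -0.0181]
 [-0.0014  0.0251 -0.0185]
 [-0.0019  0.0251 -0.0185]
 [-0.005   0.0253 -0.019 ]]
```

View pics/s2g.png

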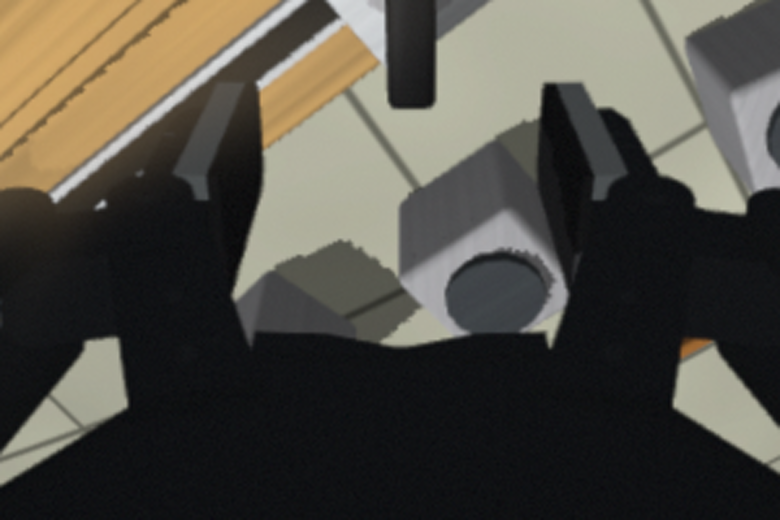

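Both cameras put the fingertips about 17.5 mm behind the reported TCP at opening 0.6, where they should be about 14 mm ahead. So the tool really sits about 31 mm higher than reported, and the first attempt closed just above the bar. I'll correct for that and redo it.

```bash
cat > a.py <<'E'
from h import *
p=np.array([.567,-.0243,.056]); a=PSI-.68
r.move_linear(p,vel=.08); rep('down')
r.set_gripper(0.0,40); rep('grip')
if r.current_opening()<.08: raise SystemExit('missed')
for i in range(1,6): r.move_to(p,q(a+1.34*i/5)); rep(i)
w=r.current_tool_pos(); 
for i in range(1,4): r.move_linear(w+yd*.05*i,vel=.08); rep('pull')
r.set_gripper(.6); rep('rel'); w=r.current_tool_pos(); w[2]=.18; r.move_linear(w,vel=.2)
r.move_to([.3,.25,.3],q(PSI+np.pi/2)); snap('top','t1'); snap('scene','s1'); rep()
E
python3 a.py; python3 m.py
```

```text
down t14.5 rk [-0.0494  0.0054] z0.0565 F [-0.8357 -0.2905  0.4317] Fy -0.19 Tz 0.001 op 0.603
grip t15.0 rk [-0.0508  0.0051] z0.0563 F [-7.6176 -3.223   7.5513] Fy -2.33 Tz 0.128 op 0.155
1 t15.3 rk [-0.0505  0.0055] z0.0562 F [-6.031   0.1728  6.6917] Fy 0.86 Tz 0.148 op 0.159
2 t15.7 rk [-0.0504  0.006 ] z0.0562 F [-5.1253  2.8012  6.4445] Fy 3.37 Tz 0.112 op 0.158
3 t16.1 rk [-0.0504  0.0058] z0.0562 F [-4.3495  2.8728  4.9408] Fy 3.35 Tz 0.130 op 0.161
4 t16.4 rk [-0.0505  0.0057] z0.0562 F [-6.0291  0.1077  6.7413] Fy 0.80 Tz 0.096 op 0.155
5 t16.8 rk [-0.0508  0.0057] z0.0562 F [-8.1359  0.8615  7.0801] Fy 1.79 Tz 0.115 op 0.156
pull t17.6 rk [-0.051   0.0558] z0.0563 F [-4.6527  0.1974  4.5131] Fy 0.73 Tz 0.075 op 0.159
pull t18.3 rk [-0.051   0.1058] z0.0562 F [-5.3073  0.3198  3.7846] Fy 0.92 Tz 0.030 op 0.154
pull t19.1 rk [-0.051   0.1558] z0.0562 F [-5.8122  0.5536  6.2608] Fy 1.21 Tz 0.052 op 0.155
rel t19.6 rk [-0.0507  0.1556] z0.0562 F [ 0.4241 -0.0853  0.1348] Fy -0.13 Tz 0.011 op 0.597
 t21.6 rk [-0.283   0.3081] z0.2994 F [ 0.9089  0.6155 -0.7448] Fy 0.51 Tz -0.0
[... 684 characters left out ...]
0  22  19 245] top 0.066 rect 0.3777 0.2258 [0.056 0.054] 20.3 col [72. 49. 88.]
[198 169  16   8  52] top 0.063 rect 0.3118 -0.151 [0.049 0.02 ] 87.9 col [38. 58. 75.]
[290 179  22  19 269] top 0.067 rect 0.436 0.1287 [0.055 0.054] 17.0 col [96. 96. 97.]
[170 187  23  19 282] top 0.067 rect 0.3868 -0.2416 [0.054 0.055] 54.7 col [104.  41.  39.]
[255 187  22  19 273] top 0.068 rect 0.4443 0.0135 [0.055 0.053] 6.8 col [94. 94. 96.]
[214 194  18  17 284] top 0.067 rect 0.437 -0.1188 [0.052 0.057] 79.7 col [99. 99. 99.]
[297 201  25  50 673] top 0.096 rect 0.5517 0.1229 [0.064 0.019] 44.3 col [22. 21. 20.]
[184 257  14  32 171] top 0.083 rect 0.6745 -0.248 [0.084 0.013] 6.5 col [144. 119.  79.]
```

```bash
cat > b.py <<'E'
from h import *
def find():
    out=[]
    for n in('top','scene'):
        d=optics.get_image(n); W=cloud(d); C=d['pixels'].astype(int); X,Y,Z=W[...,0],W[...,1],W[...,2]
        m=(d['depth']>0)&(X>.3)&(X<.8)&(Y>-.3)&(Y<.35)&(Z>.045)&(Z<.13)
        nn,l,st,c=cv2.connectedComponentsWithStats(m.astype(np.uint8)); o=[]
        for i in range(1,nn):
            if st[i,4]<150: continue
            k=l==i; zt=np.percentile(Z[k],95); t=k&(Z>zt-.012); col=C[t].mean(0)
            (cx,cy),s,a=cv2.minAreaRect(np.c_[X[t],Y[t]].astype(np.float32))
            if abs(np.array(s)-.054).max()<.008 and np.ptp(col)<15 and zt<.08: o.append((cx,cy,(a+45)%90-45))
        out.append(o)
    res=[]
    for a in out[0]:
        b=min(out[1],key=lambda b:np.hypot(b[0]-a[0],b[1]-a[1]),default=None)
        if b is None or np.hypot(b[0]-a[0],b[1]-a[1])>.01: print('single',a,b); res.append(a); continue
        da=(b[2]-a[2]+45)%90-45; res.append(((a[0]+b[0])/2,(a[1]+b[1])/2,a[2]+da/2))
    return np.array(res)
VIEW=([.3,.25,.3],q(PSI+np.pi/2))
def pick_place(t,y):
    yaw=np.radians(t[2])+np.pi/2
    r.set_gripper(.9,40); r.move_to([t[0],t[1],.12],q(yaw)); r.move_linear([t[0],t[1],.018],vel=.12)
    r.set_gripper(0,40); rep('grip')
    if r.current_opening()<.5: raise SystemExit('missed')
    r.move_linear([t[0],t[1],.15],vel=.15)
    r.move_to(rk(.03,y,.15),q(PSI+np.pi/2)); r.move_linear(rk(.03,y,.0315),vel=.1); rep('down')
    r.set_gripper(.9); r.move_linear(rk(.03,y,.15),vel=.2); r.move_to(*VIEW)
E
python3 - <<'E'
from b import *
T=find(); print(T)
t=min(T,key=lambda t:t[1]); pick_place(t,-.190); print(find()); snap('scene','s3')
s=cv2.imread('pics/s3.png')[120:320,120:420]; cv2.imwrite('pics/s3c.png',cv2.resize(s,None,fx=2.6,fy=2.6,interpolation=cv2.INTER_CUBIC))
E
```

```text
[[  0.4426   0.0152   5.5451]
 [  0.4369  -0.1174 -10.6835]
 [  0.4342   0.1296  18.0964]]
grip t25.0 rk [-0.1895 -0.0723] z0.0187 F [-2.2784  0.7487  7.5807] Fy 1.00 Tz -0.007 op 0.623
down t28.3 rk [ 0.0304 -0.1902] z0.0323 F [ 0.0737  0.3301 -1.8175] Fy 0.32 Tz 0.033 op 0.624
[[ 0.4435  0.0156  5.2793]
 [ 0.4349  0.1302 17.7979]]
```

View pics/s3c.png

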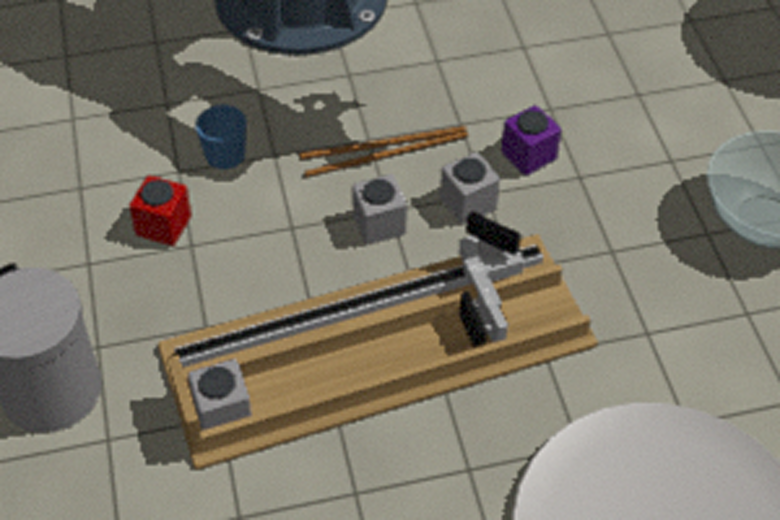

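The first tin stands upright in the channel by the end wall, around (218,392). The fence is open and two tins remain at (378,207) and (470,187). Placing those next.

```bash
python3 - <<'E'
from b import *
for y in(-.132,-.074):
    T=find(); print(T)
    T=[t for t in T if t[0]<.53]; t=min(T,key=lambda t:t[1]); pick_place(t,y)
snap('scene','s4');snap('top','t4'); rep()
s=cv2.imread('pics/s4.png')[120:320,120:420]; t=cv2.imread('pics/t4.png')
cv2.imwrite('pics/s4c.png',np.hstack([cv2.resize(s,(450,300)),cv2.resize(t,(350,300),interpolation=cv2.INTER_AREA)]))
E
```

```text
[[ 0.4433  0.0152  5.7745]
 [ 0.4349  0.1297 18.3717]]
grip t34.7 rk [-0.1679  0.0588] z0.0187 F [-2.6171  0.4957  7.4374] Fy 0.79 Tz 0.013 op 0.623
down t38.1 rk [ 0.0304 -0.1322] z0.0322 F [ 0.0914  0.763  -0.587 ] Fy 0.75 Tz 0.013 op 0.628
[[ 0.4349  0.1291 17.0098]]
grip t43.9 rk [-0.1632  0.173 ] z0.0187 F [-1.3792 -0.1893  7.6034] Fy -0.03 Tz 0.037 op 0.625
down t47.4 rk [ 0.0305 -0.0741] z0.0322 F [-0.3555 -0.0585 -1.5109] Fy -0.02 Tz 0.052 op 0.624
 t50.5 rk [-0.2832  0.3082] z0.2998 F [ 0.2917 -0.2768  0.5539] Fy -0.31 Tz -0.002 op 0.900
```

View pics/s4c.png

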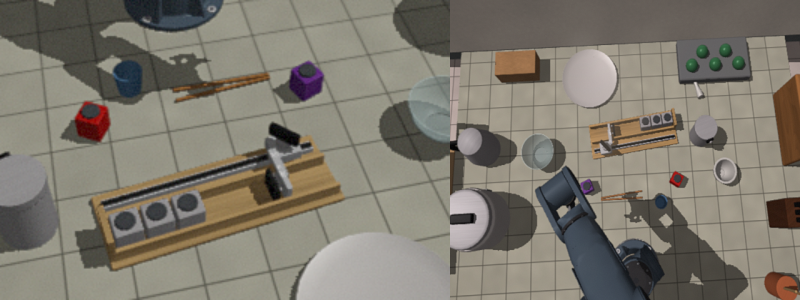

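All three tins stand in the row, at (125,222), (157,213) and (188,207), and no jars are out. Now I'll close the fence.

```bash
python3 - <<'E'
from b import *
r.set_gripper(.6,40); a=PSI+.66
r.move_to(rk(-.0507,.1556,.18),q(a)); r.move_linear(rk(-.0507,.1556,.056),vel=.1); rep('dn'); r.set_gripper(0,40); rep('grip')
if r.current_opening()<.08: raise SystemExit('missed')
for y in(.1,.05,.016): r.move_linear(rk(-.0507,y,.056),vel=.06); rep('push')
n=0
for y in np.arange(.013,-.012,-.0015):
    r.move_linear(rk(-.0507,y,.056),vel=.02); r.sleep(.15)
    F=np.mean([r.current_contact_force()@yd for _ in range(5)]); print('%.4f'%y,inrk(r.current_tool_pos()),'F %.2f'%F)
    if F>13: break
E
```

```text
dn t53.4 rk [-0.0503  0.1556] z0.0566 F [ 0.1772 -0.3065  0.4907] Fy -0.32 Tz 0.004 op 0.600
grip t53.8 rk [-0.0505  0.1556] z0.0564 F [-0.6844 -0.1834  4.2213] Fy -0.10 Tz 0.122 op 0.156
push t54.9 rk [-0.0504  0.0997] z0.0563 F [-0.5173 -1.937   4.824 ] Fy -1.87 Tz 0.008 op 0.154
push t55.9 rk [-0.0504  0.0496] z0.0563 F [-0.4624 -0.9364  5.6851] Fy -0.88 Tz 0.026 op 0.154
push t56.6 rk [-0.0503  0.0156] z0.0563 F [ 0.1053 -1.3982  4.1294] Fy -1.40 Tz 0.064 op 0.156
0.0130 [-0.0503  0.0128] F -0.62
0.0115 [-0.0503  0.0114] F -0.14
0.0100 [-0.0504  0.01  ] F -0.13
0.0085 [-0.0503  0.0086] F 0.84
0.0070 [-0.0503  0.0071] F 1.08
0.0055 [-0.0503  0.0056] F 1.29
0.0040 [-0.0503  0.0041] F 0.84
0.0025 [-0.0503  0.0027] F 1.93
0.0010 [-0.0503  0.0013] F 2.00
-0.0005 [-0.0503 -0.0002] F 3.39
-0.0020 [-0.0504 -0.0014] F 4.88
-0.0035 [-0.0504 -0.0027] F 7.22
-0.0050 [-0.0503 -0.0038] F 8.36
-0.0065 [-0.0504 -0.005 ] F 11.20
-0.0080 [-0.0503 -0.0062] F 13.82
```

The row is against the end wall: the slope is about 1.8 N/mm and the spring is about 6–7 mm in. Locking now.

```bash
python3 - <<'E'
from b import *
a=PSI+.66; p=rk(-.0507,-.008,.056)
for i in range(1,7): r.move_to(p,q(a-1.36*i/6)); rep(i)
w=r.current_tool_pos()
r.set_gripper(.55); rep('rel'); w=r.current_tool_pos(); w[2]=.2; r.move_linear(w,vel=.12); r.move_to(*VIEW)
snap('scene','s5');snap('top','t5')
s=cv2.imread('pics/s5.png')[180:310,160:360]; t=cv2.imread('pics/t5.png')[140:230,220:390]
cv2.imwrite('pics/s5c.png',np.vstack([cv2.resize(s,(520,338),interpolation=cv2.INTER_CUBIC),cv2.resize(t,(520,262),interpolation=cv2.INTER_CUBIC)])); rep()
for n in('t5','s5'):
    d=dict(np.load(f'pics/{n}.npz')); W=cloud(d); C=d['pixels'].astype(int); k=(d['depth']>0)
    L=np.array([inrk(x) for x in W.reshape(-1,3)]).reshape(420,560,2)
    m=k&(abs(L[...,0]+.05)<.05)&(abs(L[...,1])<.06)&(W[...,2]>.085)&(W[...,2]<.11)
    (x,y),s_,an=cv2.minAreaRect(L[m].astype(np.float32)); print(n,'knob rk',x,y,s_,an)
    m=k&(abs(L[...,0]-.03)<.04)&(L[...,1]>-.218)&(L[...,1]<-.03)&(W[...,2]>.066)&(W[...,2]<.09)
    print('tins',cv2.minAreaRect(L[m].astype(np.float32)),np.percentile(L[m][:,1],[1,99]),W[m][:,2].max())
E
```

```text
1 t63.0 rk [-0.05   -0.0063] z0.0564 F [ 1.7332 12.7801  6.0863] Fy 12.50 Tz -0.194 op 0.158
2 t63.3 rk [-0.0498 -0.0065] z0.0564 F [ 3.0137 11.6084  4.9302] Fy 11.19 Tz -0.145 op 0.158
3 t63.7 rk [-0.0497 -0.0068] z0.0563 F [ 3.1709 10.4829  4.3845] Fy 10.05 Tz -0.165 op 0.157
4 t64.0 rk [-0.0498 -0.0071] z0.0564 F [3.308  8.2084 4.1194] Fy 7.78 Tz -0.157 op 0.155
5 t64.3 rk [-0.05   -0.0074] z0.0564 F [0.4056 5.7636 5.0186] Fy 5.68 Tz -0.167 op 0.155
6 t64.7 rk [-0.0504 -0.0076] z0.0564 F [-1.1611  3.0548  6.6729] Fy 3.17 Tz -0.077 op 0.152
rel t65.1 rk [-0.0508 -0.008 ] z0.0558 F [ 0.024  -0.4926  0.0574] Fy -0.49 Tz -0.009 op 0.548
 t68.0 rk [-0.2832  0.3081] z0.2997 F [ 0.3912 -0.107   0.228 ] Fy -0.15 Tz 0.025 op 0.552
t5 knob rk -0.0503818616271019 -0.0029642153531312943 (0.01402017567306757, 0.06744638085365295) 50.858299255371094
tins ((0.03153777867555618, -0.12578527629375458), (0.05772654712200165, 0.1836664378643036), 1.6459717750549316) [-0.2159 -0.0539] 0.08639498866790762
s5 knob rk -0.04866621643304825 -0.005685603246092796 (0.015865974128246307, 0.06817833334207535) 51.513885498046875
tins ((0.033260829746723175, -0.1251406967639923), (0.05990509316325188, 0.18646959960460663), 1.8906879425048828) [-0.2165 -0.0629] 0.0833326913841681
```

View pics/s5c.png

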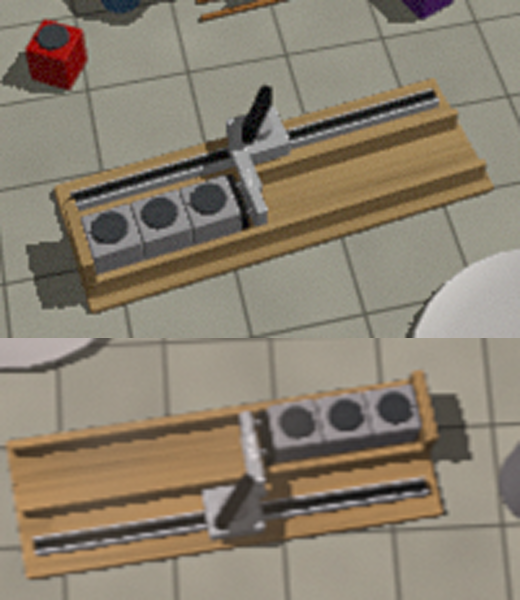

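```bash
python3 -c "
from h import *
r.hand_in(); rep()"
```

```text
the job is handed in; nothing more can be done
the job is handed in; nothing more can be done
```

The job is handed in at about 68 s; no verdict is reported. I freed the knob, pulled the fence open and stood the three steel tins in the channel; no jars were out on the counter. I then slid the fence until the row stopped against the end wall and locked the knob.

**Last checks:**
- **Tins:** the last pictures show all three upright in a tight row. Their estimated centre line is within about 3 mm of the channel's.
- **Squeeze:** after first contact, force rose by about 1.8 N/mm to 13.8 N, so the spring face is about 6–7 mm in. That is an estimate from force and fence position. The wall force and pad travel can't be read directly.
- **Knob:** both cameras put it at about 1.37 rad, which is locked. The arm was clear of everything.
- **Bystanders:** I never went near the mortar, bowl or canister. They look unmoved in the pictures, though I didn't measure them.

**What failed or disagreed:**
- **Knob grasp:** my first try closed on nothing, just above the bar. The scene and wrist cameras agreed that the fingertips sit about 31 mm higher than the reported tool position implies. I corrected for this, and every later grasp held.
- **Fence position:** in the final pictures the cameras differ by about 3 mm (knob at -3.0 and -5.7 mm along the rack), and the arm's own reading was -7.6 mm before release. The force reading is what I relied on, and all three estimates should fall in the allowed 2.5–10.5 mm.

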